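Open the draw pot at the tournament desk

TASK

The tournament draw is about to start: take the lid off the wide, squat draw pot, lifting it clear by its knob, and set it down gently (do not drop it), right way up and wholly on the round cork mat. Leave the pot standing where it is, and leave the narrower, taller jar alone with its lid on.

Things in the scene. Friction and masses are not known exactly. Their poses are not given: they have to be found in the camera images.
- draw_lid: Loose round wooden lid on the draw pot, about 0.16 kg. Origin: centre of its underside (a spigot 100 mm across, 6 mm deep; it stands flat on this); z up. Plate 132 mm across, z = 6 to 14 mm; knob on its centre: neck 18 mm across, then an upright cylinder 28 mm across, z = 24 to 48 mm (top). Yaw does not matter. On the pot its origin is 69 mm above the pot's underside.
- draw_pot: Wide, squat white ceramic pot, 124 mm across, 75 mm tall, loose on the table, about 0.9 kg, wooden balls (the lots) inside. Origin: centre of its underside, z up. Mouth 114 mm across: the lid's spigot has 7 mm of play all round. It stands in any of three places (left, middle, right); the mat and the narrower jar take the other two.
- cork_mat: Round flat cork mat fixed on the table, 190 mm across, 5 mm thick, empty. Origin: centre of its underside at table height; its top is 5 mm above it.
- small_lid: Lid of the bystander jar, the same make but smaller: plate 86 mm across, knob 22 mm across, topping out 40 mm above its origin (centre of the spigot's underside). It lies on a white ceramic jar 80 mm across and 95 mm tall, and stays there.
There are look-alikes about, which are no part of the job. Leave any green or orange look-alike of the draw_lid alone.

How it is judged:
On the way, in this order (a step that is already met when the one before it is completed fails the run):
1. the draw pot's lid is held by its knob (grasp point within 25 mm of the knob's axis), at least 30 mm above its seat on the pot (z of draw_lid in the frame of draw_pot above 0.099 m and contact force between the fingers and draw_lid above 0.5 N and horizontal distance between the grasp point and draw_lid below 0.025 m), for 0.2 s.
2. the lid, still in the fingers, is brought down over the mat to within 15 mm of the cork (not dropped) (horizontal distance between draw_lid and cork_mat below 0.03 m and height (world z) of draw_lid below 0.02 m and contact force between the fingers and draw_lid above 0.5 N), for 0.05 s.
At the end, for the whole second after the job is handed in: The draw pot's lid lies released, at rest, knob up and level within 10 degrees, flat on the cork, within 30 mm of the mat's centre (so wholly on it); the draw pot stands upright within 10 degrees and 30 mm of its start, and the small jar's lid lies within 30 mm of its start (horizontal distance between draw_lid and cork_mat below 0.03 m and z of draw_lid in the frame of cork_mat between 0.001 and 0.009 m and angle between each of draw_lid, draw_pot's own z axis and vertical below 0.17 rad and linear speed of draw_lid below 0.02 m/s and distance of each of draw_pot, small_lid from where it was at the start of the episode below 0.03 m); the robot touches nothing.
It fails at once if the draw pot is shifted more than 30 mm or tipped more than 15 degrees (distance of draw_pot from where it was at the start of the episode above 0.03 m or angle between draw_pot's own z axis and vertical above 0.26 rad).
It fails at once if the small jar's lid is taken off or moved more than 30 mm (distance of small_lid from where it was at the start of the episode above 0.03 m).
It also fails if it takes over 48 s, if anything falls off the work surface, if the arm or the gripper's body presses on something with over 40 N, if the wrist force passes 120 N, or if a joint passes its speed limit or range.

ROBOT

A 6-joint arm with a two-finger parallel gripper is mounted at the origin on the work surface. World frame = base frame: x ahead of the robot, y to its left, z up, the work surface at z = 0. Lengths are in m, angles in rad, forces in N, time in s.
With the tool pointing down it reaches from about 0.3 to 0.875 m from the base axis. Payload 6.4 kg.
Tool frame: the origin (TCP) lies between the finger pads; the fingertips stand 22 mm ahead of it and the grasp point (between the pads) lies 3 mm ahead of it; z points along the fingers, y is the line along which they close (so a half turn about z gives the same grasp; the last joint's range is limited). The gripper opens to 85 mm and grips with 20 to 120 N. Pads are 22 mm wide; open, the fingers measure 114 mm over their backs; the gripper's body (76 mm by 85 mm) begins 54 mm behind the grasp point. The pads swing forward as they close: fully open they stand 13 mm farther back than shut.
Start: joints at [0.982, 0.181, 1.607, -0, 1.354, -0.206], TCP at [0.215, 0.533, 0.227] pointing down, gripper open.
Joint ranges: [-2.99, 2.99], [-0.89, 2.07], [0.3, 2.58], [-1.14, 4.28], [0, 2.63], [-3.12, 3.12]. Speed limits (rad/s): [2.57, 2.57, 3.01, 3.14, 3.14, 3.14].

INTERFACE

Orientations are given as a unit quaternion [w, x, y, z].
In Python, from bench import ctrl, imaging, workorder gives the robot as it stands.
- The arm moves only by the shell command python3 -m pendant 'ROWS' [OPENING]. ROWS is JSON, a list of rows, each a list of 4 numbers: the shift along the tool's x, y, z in cm, then the turn about the tool's z in degrees. In form: [[dx, dy, dz, roll], ...]. A call has 1 to 12 rows; each row is the pose to reach, as a shift and turn from the pose commanded when the call began, along the tool's axes at that moment; what a row does not reach only later rows make up. A row lasts 1/12 s, in which the tool goes at most 41.7 mm and 7.16 degrees, less where a joint would pass 70% of its speed; a pose out of reach is approached as far as the arm can. A call with a gripper value outside its range is refused whole. OPENING is the opening, from 0 (shut) to 1 (fully open), set as the call begins (- or left out, the last holds). The fingers move at their own pace and stop on an object; the grip force is fixed at half the most. Time passes only in rows, so rows that repeat a pose let the fingers close. It gives the time, the measured TCP pose, the force, the opening and the grip force at its end, in the units of the state.
- ctrl.get_obs(): the state, without advancing time (a new reading comes with each control period).
- imaging.camera(name): name is "scene" or "top" or "wrist"; returns the picture (384x512x3 uint8, red, green, blue); there is no depth.
- imaging.camera_info(name): a dict with "K" (3x3 intrinsics, pixels), "T" (4x4, takes a point from camera to world coordinates); the wrist camera has in their place "tool_from_camera" (4x4, takes a point from camera to tool coordinates, whose origin is the TCP and whose axes are the flange's). Camera axes: x right, y up, looking along -z (the intrinsics and any distortion apply to the point x, -y, -z); pixel columns grow to the right and rows downward; lengths in m; the calibration is good to about 2 mm. A picture is of the moment at which its call begins: read the wrist's pose just before it. camera_info takes no time and is no camera call.
- workorder.hand_in(): hands the job in; it is judged then, once.
The state is a dict: "time_s": time; "q": joint angles; "dq": joint speeds; "joint_efforts": joint torques, N m; "eef_pos": TCP position; "eef_rot": TCP orientation; "wrist_force": force on the tool from outside, world axes, zero at the start; "torque": the same for the moment, N m; "opening": opening from 0.0 (shut) to 1.0 (fully open); "grasp_force": force on a finger pad.
Only numpy, scipy, OpenCV 4.12 (cv2) and the standard library are available. Lean on these libraries where they do the work, as an engineer would, in place of code of your own. Each camera call takes 0.05 s, during which the arm holds its last target. There are 200 camera calls.

## Working session

There is one attempt and no reset: what is moved stays moved. The work goes in short steps, Python scripts to look and compute and a shell command to move; the robot and the scene stay as the last step left them, time stands still between calls to the robot, and variables do not carry over. Pictures are saved under pics/ and viewed, at most 10 in all, crops included, and the job is handed in when it is done.

```bash
ls; mkdir -p pics; python3 - <<'E'
from bench import ctrl, imaging
import cv2, numpy as np
o=ctrl.get_obs(); print(o)
for n in("top","scene"):
    im=imaging.camera(n); cv2.imwrite(f"pics/{n}0.png",im[:,:,::-1]); i=imaging.camera_info(n); print(n,{k:np.round(v,4).tolist() if not isinstance(v,str) else v for k,v in i.items()})
print(imaging.camera_info("wrist"))
E
```

```text
pics
{'time_s': 0.0, 'q': array([ 9.81716114e-01,  1.81544297e-01,  1.60800775e+00,  4.47427166e-06,
        1.35380149e+00, -2.06354957e-01]), 'dq': array([ 7.52934929e-05,  2.08271065e-05,  9.50367834e-05,  1.40176560e-03,
       -2.40585800e-03,  8.06155954e-04]), 'joint_efforts': array([-3.04923078e-04, -4.44882166e+01, -3.51333725e+01, -4.06733052e-04,
        9.20120539e-03, -3.90167361e-05]), 'eef_pos': array([0.21442789, 0.53291898, 0.22658245]), 'eef_rot': array([-3.43021518e-04,  1.90197226e-01,  9.81745507e-01, -8.10873531e-04]), 'wrist_force': array([ 0.38588528,  0.67015575, -0.33582938]), 'torque': array([-0.01148976, -0.02760634, -0.02440367]), 'grasp_force': 0.0, 'opening': 1.0003011487377653}
top {'K': [[417.0601, 0.0, 258.6212], [0.0, 417.0601, 193.127], [0.0, 0.0, 1.0]], 'T': [[0.0096, 0.9882, -0.1526, 0.3586], [-0.9999, 0.0116, 0.012, 0.0758], [0.0136, 0.1525, 0.9882, 1.2365], [0.0, 0.0, 0.0, 1.0]]}
scene {'K': [[355.9985, 0.0, 256.9358], [0.0, 355.9985, 187.9799], [0.0, 0.0, 1.0]], 'T': [[0.6793, -0.5383, 0.4988, 1.0463], [0.7339, 0.4986, -0.4614, -0.3795], [-0.0003, 0.6795, 0.7337, 0.8094], [0.0, 0.0, 0.0, 1.0]]}
{'K': array([[264.88105649,   0.        , 252.97058128],
       [  0.        , 264.88105649, 193.55103427],
       [  0.        ,   0.        ,   1.        ]]), 'tool_from_camera': array([[-1.76685092e-03,  9.55987859e-01,  2.93400905e-01,
         7.47855598e-02],
       [ 9.99998383e-01,  1.59055437e-03,  8.39456822e-04,
         8.70531145e-04],
       [ 3.35840438e-04,  2.93401914e-01, -9.55989124e-01,
        -1.47014625e-01],
       [ 0.00000000e+00,  0.00000000e+00,  0.00000000e+00,
         1.00000000e+00]])}
```

View pics/top0.png

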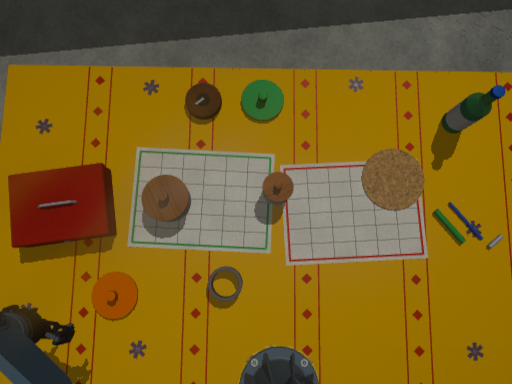

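View pics/scene0.png

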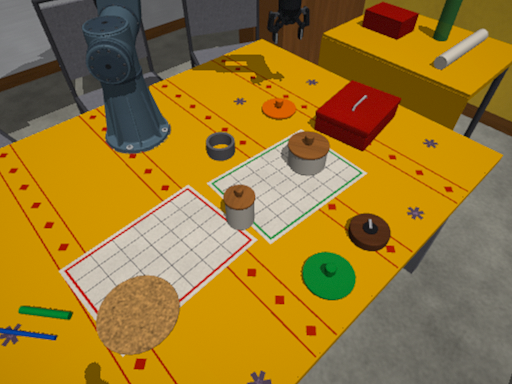

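The top view shows the draw pot's brown lid at about (166,198), the small jar at (278,187) and the cork mat at (393,180). The scene view agrees: pot at (308,152), jar at (239,205), mat at (138,313). Next I fit circles and cast rays.

```bash
cat > h.py <<'E'
import numpy as np, cv2
from bench import ctrl, imaging
from scipy.spatial.transform import Rotation as R
def tool():
    o=ctrl.get_obs(); w,x,y,z=o["eef_rot"]; T=np.eye(4)
    T[:3,:3]=R.from_quat([x,y,z,w]).as_matrix(); T[:3,3]=o["eef_pos"]; return T
def ray(n,uv,z,T=None):
    i=imaging.camera_info(n); T=i["T"] if T is None else T@i["tool_from_camera"]
    d=np.linalg.inv(i["K"])@[uv[0],uv[1],1]; d=T[:3,:3]@(d*[1,-1,-1])
    return T[:3,3]+d*(z-T[2,3])/d[2]
def brown(im,box,lo=(3,60,30),hi=(16,220,255)):
    # contour of the largest brown blob within box (u0,v0,u1,v1)
    u0,v0,u1,v1=box; m=cv2.inRange(cv2.cvtColor(im,cv2.COLOR_RGB2HSV),lo,hi)
    k=np.zeros_like(m); k[v0:v1,u0:u1]=m[v0:v1,u0:u1]
    k=cv2.morphologyEx(k,cv2.MORPH_OPEN,np.ones((3,3)))
    c=max(cv2.findContours(k,cv2.RETR_EXTERNAL,cv2.CHAIN_APPROX_NONE)[0],key=cv2.contourArea)
    return cv2.convexHull(c)[:,0].astype(float)
def circ(n,c,z,T=None):
    p=np.array([ray(n,q,z,T)[:2] for q in c],np.float32)
    (x,y),r=cv2.minEnclosingCircle(p); return np.round([x,y,r],4)
def totool(p):
    T=tool(); return np.round((T[:3,:3].T@(np.array(p)-T[:3,3]))*100,2)
E
python3 - <<'E'
from h import *
im=cv2.cvtColor(cv2.imread("pics/top0.png"),cv2.COLOR_BGR2RGB)
hsv=cv2.cvtColor(im,cv2.COLOR_RGB2HSV)
for p in((180,190),(150,205),(163,201),(278,180),(393,180),(405,160)):print(p,hsv[p[1],p[0]])
l=circ("top",brown(im,(132,165,200,230)),.083);m=circ("top",brown(im,(350,140,440,220),(5,60,60),(20,185,230)),.005)
s=circ("top",brown(im,(255,165,300,215)),.1)
print("lid",l,"mat",m,"small",s)
print("lid tool", totool([l[0],l[1],.117]))
print(tool())
E
```

```text
(180, 190) [ 14 131 107]
(150, 205) [ 15 143  98]
(163, 201) [ 14 104  71]
(278, 180) [ 14 160 105]
(393, 180) [ 17 141 128]
(405, 160) [ 17 144 126]
lid [0.5211 0.3232 0.0666] mat [ 0.5965 -0.3442  0.0962] small [ 0.5663 -0.0042  0.0627]
lid tool [-36.28  -7.99  10.97]
[[-9.27634537e-01  3.73488107e-01 -8.93705935e-04  2.14451681e-01]
 [ 3.73489024e-01  9.27633663e-01 -1.31740605e-03  5.32972612e-01]
 [ 3.36996219e-04 -1.55586071e-03 -9.99998733e-01  2.26667639e-01]
 [ 0.00000000e+00  0.00000000e+00  0.00000000e+00  1.00000000e+00]]
```

The lid is at about (0.521, 0.323) and the mat at about (0.597, -0.344), and both fitted radii match the drawings. I'm moving above the lid.

```bash
python3 -m pendant '[[-4,-0.9,0,0],[-8,-1.8,0,0],[-12,-2.6,0,0],[-16,-3.5,0,0],[-20,-4.4,0,0],[-24,-5.3,0,0],[-28,-6.2,0,0],[-32,-7,0,0],[-35,-7.7,0,0],[-36.3,-8,0,0],[-36.3,-8,0,0],[-36.3,-8,0,0]]' 1
python3 - <<'E'
from h import *
T=tool(); im=imaging.camera("wrist"); cv2.imwrite("pics/w1.png",im[:,:,::-1]); np.save("w1T.npy",T)
print(T[:3,3],totool([.5211,.3232,.112]))
E
```

```text
time_s: 1.1
eef_pos: [0.5212, 0.3234, 0.2268]
eef_rot: [-0.001, 0.191, 0.982, -0.0]
wrist_force: [-0.3, 1.6, -1.1]
opening: 0.999
grasp_force: 0.0
[0.52122654 0.32341421 0.22677662] [-0.11 -0.06 11.49]
```

View pics/w1.png

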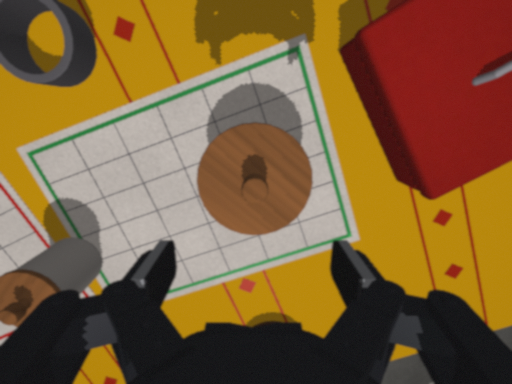

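The wrist view shows the lid's plate centred at about (255,179) with the knob near (256,187), between the open fingers; the red box stays clear. I check the centre from the plate outline.

```bash
python3 - <<'E'
from h import *
im=cv2.cvtColor(cv2.imread("pics/w1.png"),cv2.COLOR_BGR2RGB); T=np.load("w1T.npy")
c=brown(im,(190,118,320,240),(3,90,60),(15,200,255)); print(c.min(0),c.max(0))
l=circ("wrist",c,.083,T); print(l, totool([l[0],l[1],.112]), ray("wrist",(256,187),.117,T))
E
```

```text
[198. 123.] [311. 234.]
[0.5223 0.3252 0.0651] [-0.14  0.17 11.49] [0.51977018 0.32792235 0.117     ]
```

```bash
python3 -m pendant '[[-0.1,0.1,2,0],[-0.1,0.1,4,0],[-0.1,0.1,6,0],[-0.1,0.1,8,0],[-0.1,0.1,9.5,0],[-0.1,0.1,10.5,0],[-0.1,0.1,11.1,0],[-0.1,0.1,11.4,0],[-0.1,0.1,11.4,0],[-0.1,0.1,11.4,0]]' 1 && python3 -m pendant '[[0,0,0,0],[0,0,0,0],[0,0,0,0],[0,0,0,0],[0,0,0,0],[0,0,0,0],[0,0,0,0],[0,0,0,0],[0,0,0,0],[0,0,0,0],[0,0,0,0],[0,0,0,0]]' 0
```

```text
time_s: 1.98
eef_pos: [0.5232, 0.3247, 0.1144]
eef_rot: [0.001, 0.19, 0.982, 0.0]
wrist_force: [-0.0, 0.7, 0.5]
opening: 1.001
grasp_force: 0.0
time_s: 2.98
eef_pos: [0.5229, 0.3241, 0.1134]
eef_rot: [-0.0, 0.19, 0.982, -0.0]
wrist_force: [1.0, -0.3, -0.0]
opening: 0.001
grasp_force: 0.0
```

The fingers shut on nothing, so I look before doing anything else.

```bash
python3 - <<'E'
from h import *
T=tool(); im=imaging.camera("wrist"); s=imaging.camera("scene"); t=imaging.camera("top"); np.save("w2T.npy",T)
cv2.imwrite("pics/top2.png",t[:,:,::-1])
a=cv2.resize(s[90:200,240:390],(400,293),interpolation=cv2.INTER_CUBIC); b=cv2.resize(t[120:260,100:240],(400,293),interpolation=cv2.INTER_CUBIC)
w=cv2.resize(im,(400,300))
out=np.zeros((600,800,3),np.uint8); out[:293,:400]=a; out[:293,400:]=b; out[300:,:400]=w
cv2.imwrite("pics/c2.png",out[:,:,::-1])
E
```

```text
(no output)
```

View pics/c2.png

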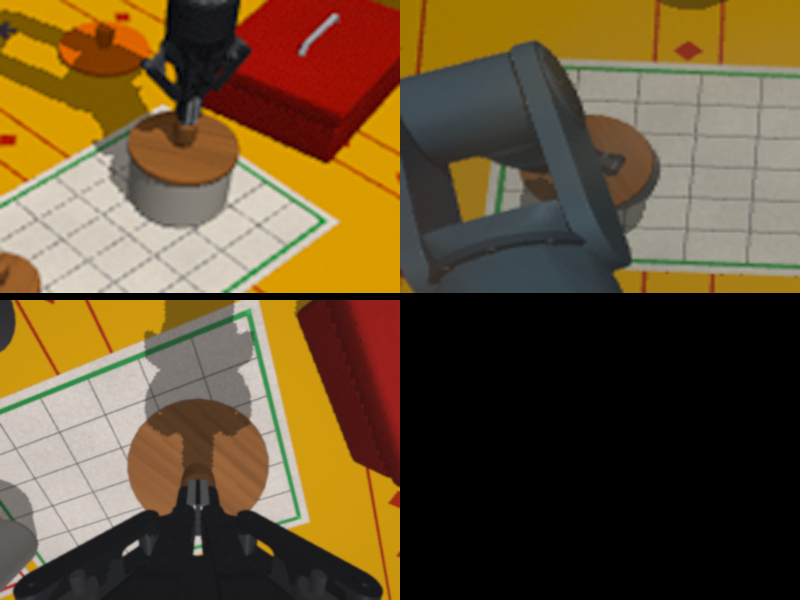

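The fingers look shut right above or behind the knob, with the lid still seated. I project the expected knob and fingertip points into zoomed views to see which way they miss.

```bash
cat >> h.py <<'E'
def proj(n,p,T=None):
    i=imaging.camera_info(n); C=i["T"] if T is None else T@i["tool_from_camera"]
    q=np.linalg.inv(C)@np.append(p,1); u=i["K"]@(q[:3]*[1,-1,-1]); return u[:2]/u[2]
E
python3 - <<'E'
from h import *
T=tool(); im=imaging.camera("wrist"); s=imaging.camera("scene")
cv2.imwrite("pics/raw_w3.png",im[:,:,::-1]);cv2.imwrite("pics/raw_s3.png",s[:,:,::-1])
out=np.zeros((600,800,3),np.uint8)
P={"tip":(T@[0,0,.022,1])[:3],"top":np.array([.5220,.3242,.117]),"plate":np.array([.5220,.3242,.083])}
for k,(n,a,(u0,v0),Z) in enumerate((("scene",s,(275,95),6),("wrist",im,(203,170),4))):
    w,h=400//Z,600//Z; c=a[v0:v0+h,u0:u0+w]; c=cv2.resize(c,None,fx=Z,fy=Z,interpolation=cv2.INTER_CUBIC)
    for j,(l,p) in enumerate(P.items()):
        uv=proj(n,p,T if n=="wrist" else None); print(n,l,uv.round(1))
        cv2.drawMarker(c,tuple(int(x) for x in (uv-[u0,v0])*Z+Z/2),[(255,0,0),(0,255,0),(0,0,255)][j],cv2.MARKER_CROSS,20,1)
    out[:c.shape[0],k*400:k*400+c.shape[1]]=c
cv2.imwrite("pics/c3.png",out[:,:,::-1])
E
```

```text
scene tip [308.5 141.6]
scene top [309.2 135.1]
scene plate [308.  143.6]
wrist tip [252.  225.2]
wrist top [251.3 241.3]
wrist plate [251.6 219.4]
```

View pics/c3.png

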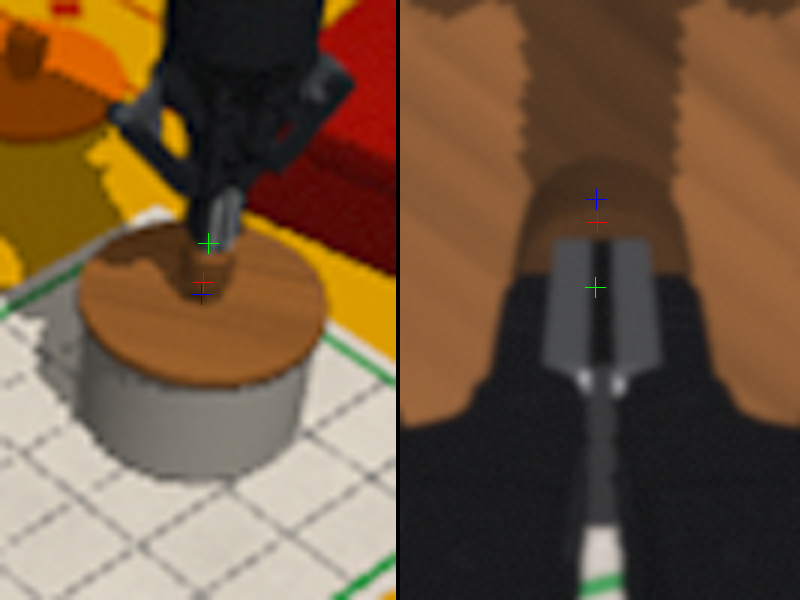

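Both views agree that the shut fingertips end just above the knob top. In the wrist view they cover the knob at (252,230), and in the scene view the whole knob shows below them at (312,136). The real tips are therefore roughly 25 mm higher than the quoted 22 mm implies, while the lateral position is good. I open, go 15 mm lower and close again.

```bash
python3 -m pendant '[[0,0,0,0],[0,0,0,0],[0,0,0,0],[0,0,0,0],[0,0,0,0],[0,0,0,0],[0,0,0,0],[0,0,0,0]]' 1 && python3 -m pendant '[[0,0,0.4,0],[0,0,0.8,0],[0,0,1.2,0],[0,0,1.5,0],[0,0,1.5,0],[0,0,1.5,0]]' 1 && python3 -m pendant '[[0,0,0,0],[0,0,0,0],[0,0,0,0],[0,0,0,0],[0,0,0,0],[0,0,0,0],[0,0,0,0],[0,0,0,0],[0,0,0,0],[0,0,0,0]]' 0
```

```text
time_s: 3.9
eef_pos: [0.5229, 0.3242, 0.1135]
eef_rot: [-0.0, 0.19, 0.982, -0.0]
wrist_force: [0.1, 0.4, 0.3]
opening: 1.0
grasp_force: 0.0
time_s: 4.4
eef_pos: [0.5226, 0.3241, 0.098]
eef_rot: [-0.0, 0.19, 0.982, -0.0]
wrist_force: [0.4, 0.1, -0.3]
opening: 1.002
grasp_force: 0.0
time_s: 5.23
eef_pos: [0.5233, 0.3243, 0.099]
eef_rot: [0.0, 0.19, 0.982, 0.0]
wrist_force: [0.0, 0.2, 5.3]
opening: 0.299
grasp_force: 59.4
```

Now it holds at opening 0.30 with 59 N, but there is 5 N upward on the tool. I check how the fingers sit before lifting.

```bash
python3 - <<'E'
from h import *
T=tool(); im=imaging.camera("wrist"); s=imaging.camera("scene")
out=np.zeros((600,800,3),np.uint8)
for k,(a,(u0,v0),Z) in enumerate(((s,(275,95),6),(im,(203,170),4))):
    c=cv2.resize(a[v0:v0+600//Z,u0:u0+400//Z],None,fx=Z,fy=Z,interpolation=cv2.INTER_CUBIC)
    out[:c.shape[0],k*400:k*400+c.shape[1]]=c
cv2.imwrite("pics/c4.png",out[:,:,::-1]); print(ctrl.get_obs()["wrist_force"],T[:3,3])
E
```

```text
[-1.31248883  0.32730471  6.03917957] [0.52327096 0.32431875 0.09897333]
```

View pics/c4.png

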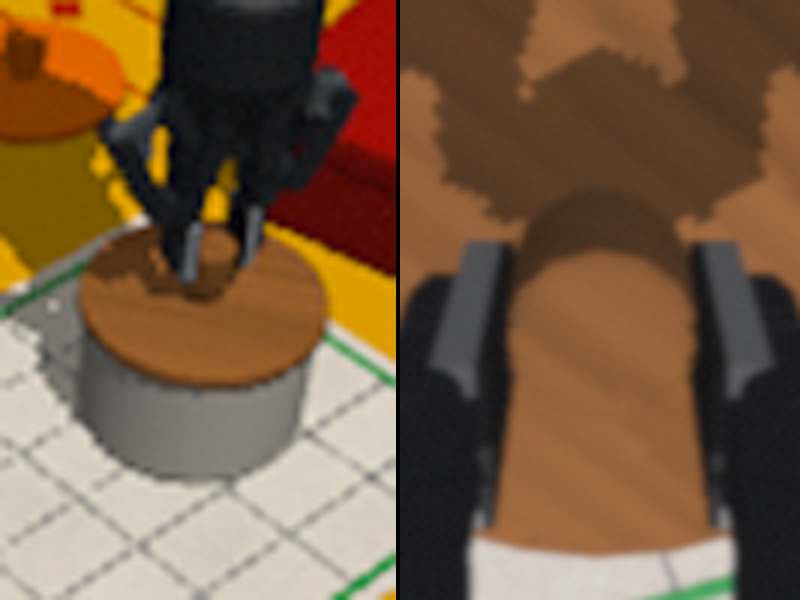

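The pads now straddle the knob, which sits centred between them at about (253,240) in the wrist view. The upward force fits the pads swinging down as they close. I lift slowly and check.

```bash
python3 -m pendant '[[0,0,-0.4,0],[0,0,-0.9,0],[0,0,-1.6,0],[0,0,-2.5,0],[0,0,-3.5,0],[0,0,-4.5,0],[0,0,-5.5,0],[0,0,-6.5,0],[0,0,-7.5,0],[0,0,-8,0],[0,0,-8,0],[0,0,-8,0]]' 0
python3 - <<'E'
from h import *
T=tool(); im=imaging.camera("wrist"); s=imaging.camera("scene")
out=np.zeros((300,800,3),np.uint8); out[:,:400]=cv2.resize(s[60:210,200:400],(400,300),interpolation=cv2.INTER_CUBIC); out[:,400:]=cv2.resize(im,(400,300))
cv2.imwrite("pics/c5.png",out[:,:,::-1]); cv2.imwrite("pics/raw_w5.png",im[:,:,::-1]); np.save("w5T.npy",T)
print(totool([.5965,-.3442,.18]))
E
```

```text
time_s: 6.33
eef_pos: [0.523, 0.3242, 0.1788]
eef_rot: [0.0, 0.19, 0.982, 0.0]
wrist_force: [0.6, -0.5, -1.7]
opening: 0.299
grasp_force: 59.1
[-31.83 -59.21  -0.2 ]
```

View pics/c5.png

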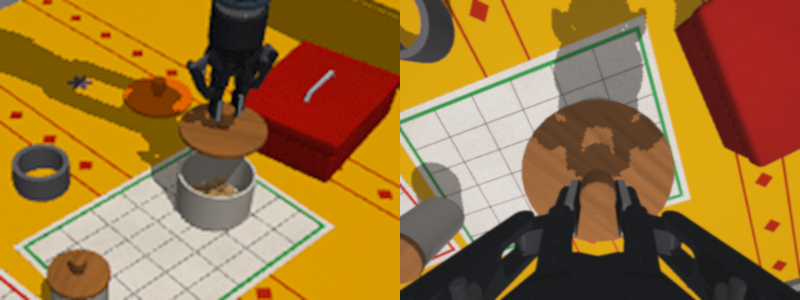

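The lid is lifted level in the fingers and the open pot stands behind it with the balls in view. I carry it to the mat, raised well over the small jar.

```bash
python3 -m pendant '[[0,0,-1.5,0],[0,0,-3.5,0],[-0.8,-1.5,-5,0],[-2,-3.7,-6,0],[-3.6,-6.7,-6,0],[-5.4,-10,-6,0],[-7.2,-13.4,-6,0],[-9,-16.7,-6,0],[-10.8,-20,-6,0],[-12.6,-23.4,-6,0],[-14.4,-26.8,-6,0],[-16,-29.8,-6,0]]' && python3 -m pendant '[[-1.8,-3.3,0,0],[-3.6,-6.7,0,0],[-5.4,-10,0,0],[-7.2,-13.4,0,0],[-9,-16.7,0,0],[-10.8,-20,0,0],[-12.6,-23.4,0,0],[-14.2,-26.4,0,0],[-15.2,-28.3,0,0],[-15.8,-29.4,0,0],[-15.8,-29.4,0,0],[-15.8,-29.4,0,0]]'
python3 - <<'E'
from h import *
T=tool(); im=imaging.camera("wrist"); t=imaging.camera("top"); s=imaging.camera("scene")
cv2.imwrite("pics/raw_w6.png",im[:,:,::-1]);cv2.imwrite("pics/raw_s6.png",s[:,:,::-1]);np.save("w6T.npy",T)
out=np.zeros((300,800,3),np.uint8); out[:,:400]=cv2.resize(s,(400,300)); out[:,400:]=cv2.resize(im,(400,300))
cv2.imwrite("pics/c6.png",out[:,:,::-1]); print(T[:3,3],totool([.5965,-.3442,.035]))
E
```

```text
time_s: 7.43
eef_pos: [0.5595, -0.0143, 0.2377]
eef_rot: [-0.001, 0.19, 0.982, -0.0]
wrist_force: [0.5, 0.2, -1.6]
opening: 0.299
grasp_force: 59.3
time_s: 8.43
eef_pos: [0.5965, -0.3432, 0.2374]
eef_rot: [-0.001, 0.191, 0.982, 0.001]
wrist_force: [-0.6, -0.4, -1.9]
opening: 0.293
grasp_force: 59.3
[ 0.59645256 -0.34319064  0.23743938] [-0.05 -0.25 20.34]
```

View pics/c6.png

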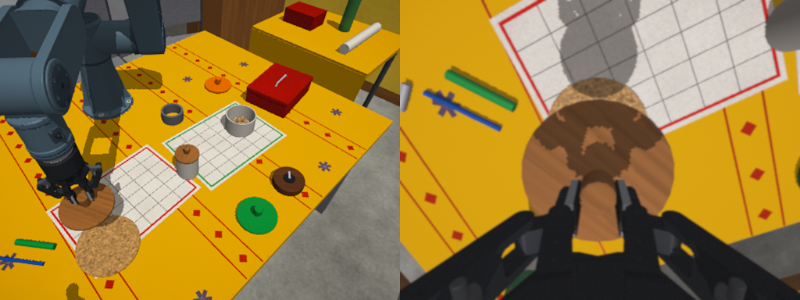

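The lid is over the mat: it covers most of the cork in the wrist view, and the pot and small jar are undisturbed. I descend, slowing near the cork.

```bash
python3 -m pendant '[[0,-0.2,1.5,0],[0,-0.2,4,0],[0,-0.2,7,0],[0,-0.2,10,0],[0,-0.2,13,0],[0,-0.2,15.5,0],[0,-0.2,17.2,0],[0,-0.2,18.3,0],[0,-0.2,19,0],[0,-0.2,19.2,0],[0,-0.2,19.2,0],[0,-0.2,19.2,0]]' && python3 -m pendant '[[0,0,0.2,0],[0,0,0.4,0],[0,0,0.6,0],[0,0,0.6,0],[0,0,0.6,0]]'
```

```text
time_s: 9.58
eef_pos: [0.597, -0.3461, 0.0482]
eef_rot: [0.001, 0.19, 0.982, -0.001]
wrist_force: [0.6, -0.3, -1.8]
opening: 0.297
grasp_force: 59.3
time_s: 10.0
eef_pos: [0.5959, -0.3456, 0.0404]
eef_rot: [-0.0, 0.19, 0.982, 0.0]
wrist_force: [-0.4, -1.0, -1.9]
opening: 0.297
grasp_force: 59.3
```

```bash
for i in 1; do python3 -m pendant '[[0,0,0.15,0],[0,0,0.3,0],[0,0,0.3,0],[0,0,0.3,0]]'; done; python3 -m pendant '[[0,0,0.1,0],[0,0,0.2,0],[0,0,0.2,0],[0,0,0.2,0]]'
```

```text
time_s: 10.33
eef_pos: [0.5959, -0.3455, 0.0372]
eef_rot: [-0.0, 0.19, 0.982, 0.0]
wrist_force: [0.5, -0.3, -1.1]
opening: 0.297
grasp_force: 59.3
time_s: 10.67
eef_pos: [0.5959, -0.3456, 0.0353]
eef_rot: [-0.0, 0.19, 0.982, 0.0]
wrist_force: [-0.5, -0.1, -1.4]
opening: 0.297
grasp_force: 59.3
```

No contact yet; I continue in 1 mm steps.

```bash
python3 -m pendant '[[0,0,0.1,0],[0,0,0.1,0],[0,0,0.1,0]]'; python3 -m pendant '[[0,0,0.1,0],[0,0,0.1,0],[0,0,0.1,0]]'
```

```text
time_s: 10.92
eef_pos: [0.5961, -0.3457, 0.035]
eef_rot: [0.0, 0.19, 0.982, -0.0]
wrist_force: [-1.6, 0.5, 3.0]
opening: 0.3
grasp_force: 59.8
time_s: 11.17
eef_pos: [0.5962, -0.3457, 0.035]
eef_rot: [0.0, 0.19, 0.982, -0.0]
wrist_force: [-4.9, 3.5, 8.4]
opening: 0.302
grasp_force: 60.5
```

Contact at TCP z ≈ 0.035 with about 8 N. I release while holding, then retreat straight up.

```bash
python3 -m pendant '[[0,0,-0.1,0],[0,0,-0.1,0],[0,0,-0.1,0],[0,0,-0.1,0],[0,0,-0.1,0],[0,0,-0.1,0],[0,0,-0.1,0],[0,0,-0.1,0],[0,0,-0.1,0],[0,0,-0.1,0]]' 1 && python3 -m pendant '[[0,0,-1,0],[0,0,-2,0],[0,0,-4,0],[0,0,-6,0],[0,0,-9,0],[0,0,-12,0],[0,0,-15,0],[0,0,-18,0],[0,0,-20,0],[0,0,-20,0],[0,0,-20,0]]' 1
python3 - <<'E'
from h import *
T=tool(); im=imaging.camera("wrist"); s=imaging.camera("scene"); t=imaging.camera("top")
out=np.zeros((300,800,3),np.uint8); out[:,:400]=cv2.resize(s,(400,300)); out[:,400:]=cv2.resize(im,(400,300))
cv2.imwrite("pics/c7.png",out[:,:,::-1]);cv2.imwrite("pics/raw_w7.png",im[:,:,::-1]);np.save("w7T.npy",T)
E
```

```text
time_s: 12.0
eef_pos: [0.596, -0.3456, 0.0345]
eef_rot: [-0.0, 0.19, 0.982, 0.0]
wrist_force: [-0.5, 0.4, -0.4]
opening: 0.999
grasp_force: 0.0
time_s: 12.92
eef_pos: [0.597, -0.3463, 0.2379]
eef_rot: [0.002, 0.19, 0.982, -0.001]
wrist_force: [-1.3, 0.3, 0.0]
opening: 1.001
grasp_force: 0.0
```

View pics/c7.png

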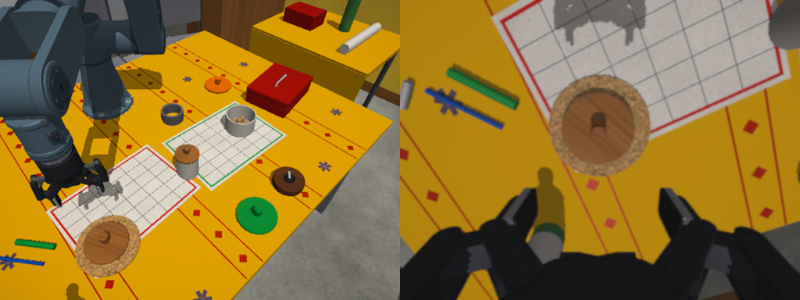

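The lid lies flat and concentric on the cork, with its plate at about (600,124) in the panel and an even cork ring all round. The pot and the small jar are where they started, and the gripper is clear.

```bash
python3 -c "
from bench import workorder
print(workorder.hand_in())"
```

```text
the job is handed in; nothing more can be done
None
```

I lifted the draw pot's lid off by its knob, after a first close just above the knob gripped nothing, and set it down gently, knob up and centred on the cork mat; the pot and the small jar look unmoved in the last pictures, and the job is handed in, though hand-in gave no verdict.

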